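# Close the housing of a rainwater filter in the potting store

### The arm

A 6-joint arm with a two-finger parallel gripper is mounted at the origin on the work surface. World frame = base frame: x ahead of the robot, y to its left, z up, the work surface at z = 0. Lengths are in m, angles in degrees, forces in N, time in s.
With the tool pointing down it reaches from about 0.25 to 0.8 m from the base axis. Payload 3.9 kg.
Tool frame: the origin (TCP) lies between the finger pads; the fingertips stand 19 mm ahead of it and the grasp point (between the pads) is the TCP (bot.nose_length is the distance from the TCP to the fingertips, in m); z points along the fingers, y is the line along which they close (so a half turn about z gives the same grasp; the last joint's range is limited). The gripper opens to 85 mm and grips with 20 to 120 N. Pads are 22 mm wide; open, the fingers measure 114 mm over their backs; the gripper's body (76 mm by 85 mm) begins 54 mm behind the grasp point. The pads swing forward as they close: fully open they stand 13 mm farther back than shut.
Start: joints at [72.995, 14.897, -7.913, 67.191, 0, 90], TCP at [0.154, 0.502, 0.25] pointing down, gripper open.
Joint ranges: [-159.42, 159.42], [-47.68, 98.78], [-73.54, 78.23], [-108.79, 121.32], [-90, 84.71], [-180, 180]. Speed limits (degrees/s): [147.25, 147.25, 180, 180, 180, 180].

### API

Orientations are given as a 3x3 rotation matrix whose columns are the frame's x, y, z axes.
In Python, from workcell import bot gives the robot as it stands. The module is installed in compiled form; this text tells all that it offers.
- The arm moves only by the tool send_rows, never from a script. Its argument "deltas" is a list of rows, each an object of numbers: "gripper": the gripper command: -1 is shut, 1 is fully open, values between are in proportion; "x", "y", "z": the shift along the tool's x, y, z in mm; "spin": the turn about the tool's z in rad. A call has 1 to 12 rows; each row shifts and turns the commanded pose from where the row before left it, along the tool's axes as they then stand; what a row does not reach is not made up. A row lasts 1/12 s, in which the tool goes at most 41.7 mm and 7.16 degrees, less where a joint would pass 70% of its speed; a pose out of reach is approached as far as the arm can. A call with a gripper value outside its range is refused whole. The fingers move at their own pace and stop on an object; "newtons" is the grip in N (left out, the last holds). Time passes only in rows, so rows that do not move let the fingers close. It gives the time, the measured TCP pose, the force, the opening and the grip force at its end, in the units of the state.
- bot.get_state(): the state, without advancing time (a new reading comes with each control period).
- bot.grab_frame(name): name is "scene" or "side" or "wrist"; returns a dict with "img" (384x512x3 uint8, red, green, blue), "fovy" (degrees; the focal length in pixels is half the picture's height over the tangent of half this angle, whatever the lens; pixels are square), "cx", "cy" (the principal point, pixels), "eye" and "rotation" of the camera in the world. Camera axes: x right, y up, looking along -z (the intrinsics and any distortion apply to the point x, -y, -z); pixel columns grow to the right and rows downward; lengths in m; the calibration is good to about 2 mm. A picture is of the moment at which its call begins. There is no depth.
- bot.finish_job(): hands the job in; it is judged then, once.
Trained networks look in a picture, given as the dict that the camera call returned (one of the last four; its "shot" number tells which), for a name from the list of things; names that differ only in an ending like _2 or _b are one class to them, and where a whole thing is asked for, a point or a joint stands for the part that bears it (a point fixed in the world has none). Each returns a list of dicts, best first, with "confidence" (0 to 1); they miss things now and then, are a little off and sometimes report something else, mostly with a low value. They report only what shows in the picture. A call takes as long as a camera call. They do not tell look-alikes from the thing itself.
- bot.cut_out(target, picture): "mask" (384x512 bool, what is visible of it) and "uv" ([column, row] in pixels, amid what is visible of it).
The state is a dict: "t": time; "joints": joint angles; "joint_vel": joint speeds; "tau": joint torques, N m; "position": TCP position; "tcp_rot": TCP orientation; "force": force on the tool from outside, world axes, zero at the start; "ft_torque": the same for the moment, N m; "grip_width": opening from 0.0 (shut) to 1.0 (fully open); "gripper_force": force on a finger pad.
Only numpy, scipy, OpenCV 4.12 (cv2) and the standard library are available. Lean on these libraries where they do the work, as an engineer would, in place of code of your own. Each camera call takes 0.05 s, during which the arm holds its last target. There are 200 camera calls.

### The job

The cleaned orange cartridge is back on the rainwater filter's base. Pick up the green housing lying on the bench, turn it mouth down, lower it over the cartridge until it sits fully down on the black base, and twist it clockwise (seen from above) as far as it goes so that it is locked. Leave the cartridge standing in its place and the other things on the bench where they are.

Things in the scene. Friction and masses are not known exactly. Their poses are not given: they have to be found in the camera images.
- housing: Green hollow plastic cylinder, about 190 g, 62 mm outside diameter, 91 mm long plus a yellow grip bar on its closed top. Origin: centre of the open mouth; z along the axis from mouth to bar, x along the bar's length. Bore 55 mm, 87 mm deep. Balance point about 60 mm from the mouth. Starts on its side, x level, bar end towards world -y (within 41 degrees). A half turn about z changes nothing.
- bar (a point): Centre of the housing's yellow grip bar, 104 mm from the mouth on the axis. The bar is 52 mm long (housing x), 14 mm wide (y) and 26 mm high (z), standing on the closed top, which is 91 mm from the mouth. Same axes as the housing.
- gap (a point): Centre of one of the housing's two gaps, at its mouth below one end of the grip bar (+x; the other is at -x), 25 mm off the axis. Each gap is 94 degrees wide. Between the gaps, centred on +y and -y, two yellow tabs 7 mm high, 86 degrees wide, stand inward to 23 mm from the axis.
- filter_base: Filter base, fixed to the bench: plywood board 150 x 130 x 15 mm (x, y, z), a black round flange 92 mm across on it, with white marks and red marks, and brass pipe stubs towards +y and -y. Origin: centre of the board's underside, on the filter's axis; z up. Red marks lie towards +x and -x; white marks 70 degrees counter-clockwise (seen from above) from the red ones.
- seat (a point): Centre of the flange's top, 33 mm above the bench: where the housing's mouth must rest. A grey hub, 42 mm across, rises 16 mm above it and carries the lugs. Same axes as the base. Locked: grip bar along the red marks (x of the base). Turning takes only light friction.
- lug (a point): Centre of one of two white lugs opposite each other on the hub, towards the white marks; 64 degrees wide, out to 26 mm from the axis, 9.5 to 16 mm above the seat. With the grip bar along the white marks (within 15 degrees) the lugs pass the housing's gaps; seated and turned about 70 degrees clockwise from above, the tabs slide under the lugs (2.5 mm play) to a stop, bar at the red marks.
- cartridge: Orange hollow filter cartridge with black ribs, 60 g, 36 mm across, 65 mm high, loose, standing on the hub on the filter's axis (a spigot 20 mm across and 8 mm high in its 26 mm bore keeps it there); its top is 81 mm above the seat, 114 mm above the bench. Origin: centre of its underside, z up.
- flowerpot: Bystander: terracotta pot, 110 mm across, 95 mm high. Origin: centre of its underside.
- screw_tub: Bystander: open white plastic tub of brass screws, 130 x 95 x 50 mm. Origin: centre of its underside.
- trowel: Bystander: hand trowel with a wooden handle, 280 mm long, lying along its x (blade to +x), about 27 mm high. Origin: near its middle, on the bench.
Things that resemble listed ones, but are neither listed nor needed, are in the scene too. Leave any yellow look-alike of the cartridge alone. Of the things that look like the housing, take the one that is farthest to the robot's right at the start.

How it is judged (in metres and radians):
On the way, in this order (a step that is already met when the one before it is completed fails the run):
1. the housing is turned upright, mouth down (angle between housing's own z axis and vertical below 0.2 rad), for 0.2 s.
2. the housing sits fully down on the base around the cartridge, not yet turned (z of housing in the frame of filter_base below 0.036 m and horizontal distance between housing and filter_base below 0.005 m and angle between housing's own z axis and vertical below 0.07 rad and angle between the x axis of housing and the x axis of filter_base, either way round above 0.5 rad), for 0.1 s.
At the end, for the whole second after the job is handed in: The housing stands at rest on the filter base (mouth within 3 mm of the seat, within 5 mm of the axis, upright within 4 degrees), its grip bar within 11 degrees of the red marks (turned to the stop), and the cartridge stands upright on the hub inside it (z of housing in the frame of filter_base between 0.03 and 0.036 m and horizontal distance between housing and filter_base below 0.005 m and angle between housing's own z axis and vertical below 0.07 rad and angle between the x axis of housing and the x axis of filter_base, either way round below 0.2 rad and horizontal distance between cartridge and filter_base below 0.007 m and angle between cartridge's own z axis and vertical below 0.1 rad and z of cartridge in the frame of filter_base below 0.053 m and linear speed of housing below 0.02 m/s); the robot touches nothing.
It fails at once if the cartridge is knocked over or off its hub (angle between cartridge's own z axis and vertical above 0.5 rad or horizontal distance between cartridge and filter_base above 0.02 m).
It fails at once if another thing on the bench is pushed away by more than 30 mm (distance of any of flowerpot, screw_tub, trowel from where it was at the start of the episode above 0.03 m).
It also fails if it takes over 61 s, if anything falls off the work surface, if the arm or the gripper's body presses on something with over 40 N, if the wrist force passes 120 N, or if a joint passes its speed limit or range.

## Working session

There is one attempt and no reset: what is moved stays moved. The work goes in short steps, Python scripts to look and compute and a tool call to move; the robot and the scene stay as the last step left them, time stands still between calls to the robot, and variables do not carry over. Pictures are saved under pics/ and viewed, at most 10 in all, crops included, and the job is handed in when it is done.

Besides the shell and the picture viewer there is one more tool, called after ">>>" as name([rows], argument=value, ...), one row to a line, values as JSON. send_rows: Moves the arm, as the interface text tells. Its arguments: {"type":"object","properties":{"deltas":{"type":"array"},"newtons":{"type":"number"}},"required":["deltas"]}

```bash
mkdir -p pics
python3 - <<'E'
from workcell import bot
import cv2,numpy as np
s=bot.get_state();print(s['t'],s['position'],np.round(s['tcp_rot'],3).tolist())
for n in ['scene','side']:
    p=bot.grab_frame(n);cv2.imwrite(f'pics/{n}0.png',p['img'][:,:,::-1])
    print(n,{k:(np.round(v,4).tolist() if k!='img' else 0) for k,v in p.items()})
    for t in ['housing','bar','gap','filter_base','seat','lug','cartridge','flowerpot','screw_tub','trowel']:
        print(t,[(round(d['confidence'],2),np.round(d['uv']).tolist(),int(d['mask'].sum())) for d in bot.cut_out(t,p)])
E
```

```text
0.0 [0.15335769 0.50141302 0.24945876] [[-0.956, 0.293, -0.001], [0.293, 0.956, -0.002], [0.0, -0.002, -1.0]]
scene {'img': 0, 'fovy': 46.1311, 'cx': 252.8612, 'cy': 193.2353, 'eye': [1.3566, -0.444, 1.2966], 'rotation': [[0.529, -0.6979, 0.4828], [0.8486, 0.4351, -0.3009], [-0.0001, 0.5689, 0.8224]], 'shot': 1}
housing [(0.94, [282.0, 160.0], 569), (0.64, [354.0, 160.0], 554)]
bar [(0.96, [281.0, 161.0], 592), (0.65, [354.0, 160.0], 547)]
gap [(0.9, [353.0, 158.0], 556), (0.56, [281.0, 161.0], 516), (0.55, [115.0, 265.0], 974), (0.46, [188.0, 184.0], 160)]
filter_base [(0.89, [190.0, 204.0], 1308)]
seat [(0.87, [190.0, 199.0], 1271)]
lug [(0.81, [190.0, 205.0], 1341)]
cartridge [(0.68, [147.0, 212.0], 170), (0.58, [186.0, 187.0], 207)]
flowerpot [(0.56, [285.0, 225.0], 1084)]
screw_tub [(0.87, [336.0, 125.0], 928)]
trowel [(0.66, [282.0, 162.0], 583), (0.59, [118.0, 264.0], 1016)]
side {'img': 0, 'fovy': 51.4661, 'cx': 259.2139, 'cy': 193.2333, 'eye': [0.0635, -0.7825, 0.8791], 'rotation': [[0.8016, 0.3707, -0.4691], [-0.5979, 0.5088, -0.6194], [0.0091, 0.777, 0.6295]], 'shot': 2}
housing [(0.97, [202.0, 150.0], 373), (0.7, [205.0, 188.0], 631)]
bar [(0.84, [200.0, 150.0], 355), (0.68, [200.0, 188.0], 613)]
gap [(0.8, [205.0, 188.0], 628), (0.75, [204.0, 150.0], 365)]
filter_base [(0.59, [253.0, 266.0], 1907)]
seat [(0.96, [254.0, 265.0], 1837)]
lug [(0.76, [258.0, 270.0], 1786), (0.6, [254.0, 241.0], 314)]
cartridge [(0.63, [281.0, 297.0], 348), (0.62, [251.0, 244.0], 299)]
flowerpot [(0.93, [288.0, 179.0], 878)]
screw_tub [(0.96, [146.0, 163.0], 986)]
trowel [(0.59, [355.0, 326.0], 1564), (0.21, [252.0, 268.0], 1941)]
```

View pics/scene0.png

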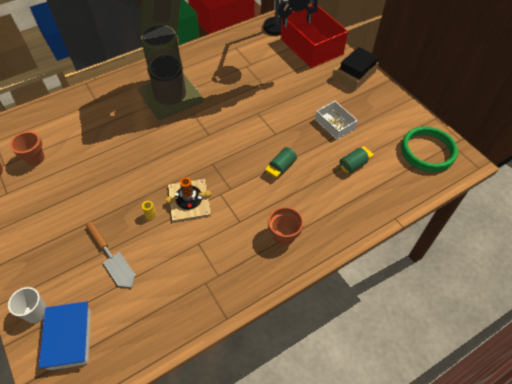

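View pics/side0.png

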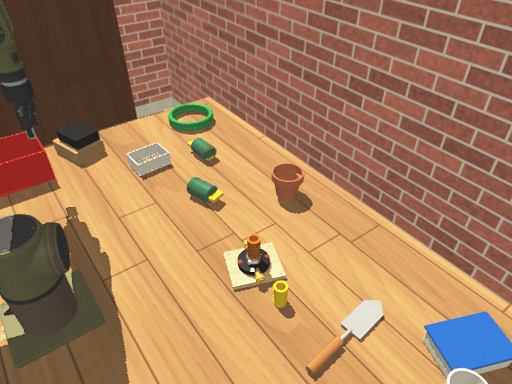

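Scene view: there are two housing look-alikes, at scene pixels (282,162) and (355,160). Image left is robot right (-y), so I choose (282,162), whose yellow bar end is at about (272,171). The orange cartridge is at (186,187) on the base, and the yellow decoy is at (148,210). In the side view the chosen housing is at (205,190).

```bash
cat > h.py <<'E'
from workcell import bot
import cv2,numpy as np
np.set_printoptions(precision=4,suppress=True)
def foc(p): return 192/np.tan(np.radians(p['fovy'])/2)
def ray(p,uv):
    f=foc(p); return np.array(p['rotation'])@np.array([(uv[0]-p['cx'])/f,-(uv[1]-p['cy'])/f,-1])
def plane(p,uv,z):
    d=ray(p,uv);e=np.array(p['eye']);return e+d*(z-e[2])/d[2]
def proj(p,X):
    c=(np.atleast_2d(X)-p['eye'])@np.array(p['rotation']);f=foc(p)
    return np.c_[p['cx']+f*c[:,0]/-c[:,2],p['cy']-f*c[:,1]/-c[:,2]]
def tri(ps,uvs):
    A=0;b=0
    for p,uv in zip(ps,uvs):
        d=ray(p,uv);d/=np.linalg.norm(d);M=np.eye(3)-np.outer(d,d);A=A+M;b=b+M@p['eye']
    return np.linalg.solve(A,b)
def colour(p,h0,h1,s=90,v=60,mask=None):
    m=cv2.inRange(cv2.cvtColor(p['img'],cv2.COLOR_RGB2HSV),(h0,s,v),(h1,255,255))>0
    return m if mask is None else m&mask
def cen(m): 
    y,x=np.nonzero(m);return np.array([x.mean(),y.mean()]),len(x)
E
python3 - <<'E'
from h import *
P=[bot.grab_frame(n) for n in ('scene','side')]
Y=[];G=[];C=[]
for p,c in zip(P,[(282,160),(205,188)]):
    d=min(bot.cut_out('housing',p),key=lambda d:np.hypot(*(np.array(d['uv'])-c)))
    m=cv2.dilate(d['mask'].astype(np.uint8),np.ones((5,5)))>0
    y=colour(p,22,34,150,100,m);g=colour(p,40,95,60,20,m)
    Y.append(cen(y));G.append(cen(g));print(Y[-1],G[-1],plane(p,Y[-1][0],.031),plane(p,G[-1][0],.036))
    b=bot.cut_out('filter_base',p)[0]; print('base',plane(p,b['uv'],.015))
    o=[d for d in bot.cut_out('cartridge',p)]
    for d in o:
        hsv=cv2.cvtColor(p['img'],cv2.COLOR_RGB2HSV)[d['mask']];print('cart',d['uv'],np.median(hsv,0))
    for t in ('flowerpot','screw_tub'):
        print(t,[plane(p,d['uv'],.03)[:2] for d in bot.cut_out(t,p)[:1]])
print('tri',tri(P,[a[0] for a in Y]),tri(P,[a[0] for a in G]))
for p,(u,v) in zip(P,[(186,187),(252,243)]):
    m=np.zeros((384,512),bool);m[v-16:v+14,u-12:u+13]=1
    C.append(cen(colour(p,5,18,150,100,m)));
print('cart',C,tri(P,[c[0] for c in C]))
im=P[0]['img'][140:190,250:320];cv2.imwrite('pics/crop1.png',cv2.resize(im,None,fx=6,fy=6)[:,:,::-1])
E
```

```text
(array([272.703 , 171.0198]), 101) (array([283.7011, 159.2799]), 368) [0.5697 0.1291 0.031 ] [0.5494 0.1894 0.036 ]
base [ 0.5246 -0.193   0.015 ]
cart [187.8, 184.8] [ 13. 225.  92.]
cart [147.2, 207.6] [ 22.  203.5 140. ]
cart [283.0, 160.3] [ 69. 113. 103.]
flowerpot [array([0.7703, 0.0332])]
screw_tub [array([0.4987, 0.4797])]
(array([215.0625, 195.5   ]), 96) (array([200.2384, 188.2986]), 432) [0.5687 0.1296 0.031 ] [0.5454 0.1869 0.036 ]
base [ 0.4864 -0.1932  0.015 ]
cart [281.8, 296.0] [ 24. 204. 174.]
cart [252.1, 244.7] [ 12. 198. 138.]
flowerpot [array([0.8351, 0.0688])]
screw_tub [array([0.4754, 0.4327])]
tri [0.5691 0.1297 0.0304] [0.5473 0.191  0.0326]
cart [(array([185.2606, 177.1238]), 307), (array([253.0775, 244.786 ]), 271)] [ 0.4943 -0.1744  0.1078]
```

View pics/crop1.png

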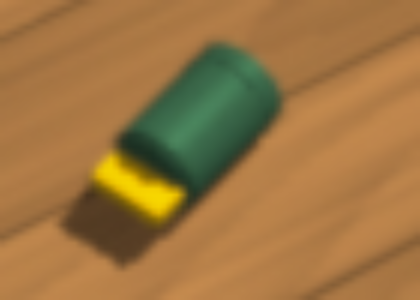

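The crop confirms it: a green cylinder with its yellow bar at the lower left. The bar triangulates to (0.569, 0.130, 0.030), which is the right height. Yaw of housing x is about 20°.

>>> send_rows([
  {"x": -33, "y": -14, "gripper": 1},
  {"x": -33, "y": -14},
  {"x": -33, "y": -14},
  {"x": -33, "y": -14},
  {"x": -33, "y": -14},
  {"x": -33, "y": -14},
  {"x": -33, "y": -14},
  {"x": -33, "y": -14},
  {"x": -33, "y": -14},
  {"x": -33, "y": -14},
  {"x": -33, "y": -14},
  {"x": -33, "y": -14},
], newtons=20)

```text
$.deltas[0]: bad value
```

>>> send_rows([
  {"x": -33, "y": -14},
  {"x": -33, "y": -14},
  {"spin": 0.116},
  {"spin": 0.116},
  {"spin": 0.116},
  {"spin": 0.116},
  {"spin": 0.116},
  {"spin": 0.116},
  {"spin": 0.116},
  {"spin": 0.116},
  {},
  {},
])

```text
$.deltas[0]: bad value
```

Run:
```python
from h import *
s=bot.get_state();print(s['t'],s['position'],s['tcp_rot'],s['joints'],bot.nose_length)
p=bot.grab_frame('wrist');cv2.imwrite('pics/w1.png',p['img'][:,:,::-1]);print(p['fovy'],p['eye'],p['rotation'])
for d in bot.cut_out('housing',p):
    m=cv2.dilate(d['mask'].astype(np.uint8),np.ones((7,7)))>0
    y=colour(p,22,34,150,80,m);g=colour(p,40,95,60,20,m)
    print(d['confidence'],d['uv'],y.sum(),g.sum())
    if y.sum()>50:
        print('bar',plane(p,cen(y)[0],.038),'body',plane(p,cen(g)[0],.05))
        r=cv2.minAreaRect(np.argwhere(y)[:,::-1].astype(np.float32));print([plane(p,c,.038)[:2] for c in cv2.boxPoints(r)])
        r=cv2.minAreaRect(np.argwhere(g)[:,::-1].astype(np.float32));print([plane(p,c,.031)[:2] for c in cv2.boxPoints(r)])
```

```text
1.7 [0.1535 0.502  0.2503] [[-0.9563  0.2925  0.    ]
 [ 0.2925  0.9563  0.0001]
 [ 0.      0.0001 -1.    ]] [72.9938 14.8933 -7.9126 67.1911  0.0008 90.0006] 0.019
69.52374654985853 [0.0831 0.5247 0.3746] [[ 0.2926 -0.9146 -0.2792]
 [ 0.9562  0.2798  0.0855]
 [-0.0001 -0.292   0.9564]]
```

View pics/w1.png

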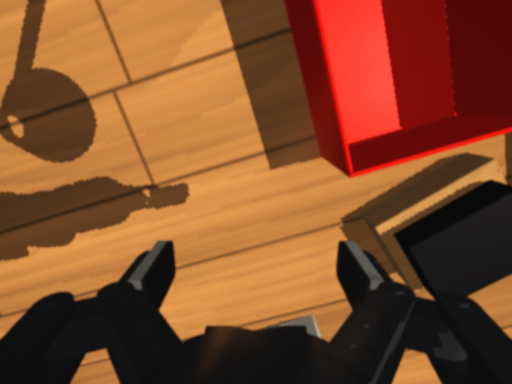

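The move was rejected, probably because every key is required in each row. The wrist picture is only the start position: the fingers are visible and the red bin is at the top right.

>>> send_rows([
  {"x": -33, "y": -14, "z": 0, "spin": 0, "gripper": 1},
  {"x": -33, "y": -14, "z": 0, "spin": 0, "gripper": 1},
  {"x": -33, "y": -14, "z": 0, "spin": 0, "gripper": 1},
  {"x": -33, "y": -14, "z": 0, "spin": 0, "gripper": 1},
  {"x": -33, "y": -14, "z": 0, "spin": 0, "gripper": 1},
  {"x": -33, "y": -14, "z": 0, "spin": 0, "gripper": 1},
  {"x": -33, "y": -14, "z": 0, "spin": 0, "gripper": 1},
  {"x": -33, "y": -14, "z": 0, "spin": 0, "gripper": 1},
  {"x": -33, "y": -14, "z": 0, "spin": 0, "gripper": 1},
  {"x": -33, "y": -14, "z": 0, "spin": 0, "gripper": 1},
  {"x": -33, "y": -14, "z": 0, "spin": 0, "gripper": 1},
  {"x": -33, "y": -14, "z": 0, "spin": 0, "gripper": 1},
], newtons=20)

```text
t: 2.8
position: [0.4843, 0.2241, 0.2505]
tcp_rot: [[-0.956, 0.293, 0.0], [0.293, 0.956, 0.0], [-0.0, 0.0, -1.0]]
force: [0.6, 1.0, 0.6]
grip_width: 1.001
gripper_force: 0.0
```

>>> send_rows([
  {"x": -27, "y": -15, "z": 0, "spin": 0, "gripper": 1},
  {"x": -27, "y": -15, "z": 0, "spin": 0, "gripper": 1},
  {"x": -27, "y": -15, "z": 0, "spin": 0, "gripper": 1},
  {"x": -20, "y": -12, "z": 0, "spin": 0, "gripper": 1},
  {"x": 0, "y": 0, "z": 0, "spin": 0.116, "gripper": 1},
  {"x": 0, "y": 0, "z": 0, "spin": 0.116, "gripper": 1},
  {"x": 0, "y": 0, "z": 0, "spin": 0.116, "gripper": 1},
  {"x": 0, "y": 0, "z": 0, "spin": 0.116, "gripper": 1},
  {"x": 0, "y": 0, "z": 0, "spin": 0.116, "gripper": 1},
  {"x": 0, "y": 0, "z": 0, "spin": 0.116, "gripper": 1},
  {"x": 0, "y": 0, "z": 0, "spin": 0.116, "gripper": 1},
  {"x": 0, "y": 0, "z": 0, "spin": 0.116, "gripper": 1},
])

```text
t: 3.8
position: [0.563, 0.1415, 0.2502]
tcp_rot: [[-0.334, 0.943, -0.0], [0.943, 0.334, 0.0], [0.0, -0.0, -1.0]]
force: [0.5, 0.4, 0.2]
grip_width: 0.998
gripper_force: 0.0
```

```bash
cat > look.py <<'E'
from h import *
s=bot.get_state();print(s['t'],s['position'],s['tcp_rot'],s['joints'])
p=bot.grab_frame('wrist');cv2.imwrite('pics/w2.png',p['img'][:,:,::-1]);print(p['eye'])
for d in bot.cut_out('housing',p):
    m=cv2.dilate(d['mask'].astype(np.uint8),np.ones((7,7)))>0
    y=colour(p,22,34,150,80,m);g=colour(p,40,95,60,20,m)
    print(d['confidence'],d['uv'],y.sum(),g.sum())
    if y.sum()>50:
        print('bar',plane(p,cen(y)[0],.038),'body',plane(p,cen(g)[0],.05))
        r=cv2.minAreaRect(np.argwhere(y)[:,::-1].astype(np.float32));print(np.array([plane(p,c,.038)[:2] for c in cv2.boxPoints(r)]))
        r=cv2.minAreaRect(np.argwhere(g)[:,::-1].astype(np.float32));print(np.array([plane(p,c,.031)[:2] for c in cv2.boxPoints(r)]))
E
python3 look.py
```

```text
3.8 [0.563  0.1415 0.2502] [[-0.3337  0.9427 -0.0001]
 [ 0.9427  0.3337  0.    ]
 [ 0.     -0.0001 -1.    ]] [14.1088 20.3985  0.0619 69.6696  0.0023 84.6162]
[0.539  0.2127 0.3746]
0.72 [435.1, 14.9] 93 1336
bar [0.6783 0.3534 0.038 ] body [0.6823 0.3632 0.05  ]
[[0.6601 0.3478]
 [0.6592 0.3548]
 [0.6927 0.3574]
 [0.6939 0.3504]]
[[0.6492 0.3684]
 [0.7189 0.3931]
 [0.7345 0.3684]
 [0.6628 0.343 ]]
0.59 [255.8, 140.4] 629 3818
bar [0.5694 0.1273 0.038 ] body [0.5493 0.1863 0.05  ]
[[0.5417 0.1307]
 [0.5886 0.1488]
 [0.5977 0.1265]
 [0.5499 0.108 ]]
[[0.508  0.2177]
 [0.5632 0.2373]
 [0.5978 0.1476]
 [0.5378 0.1263]]
```

View pics/w2.png

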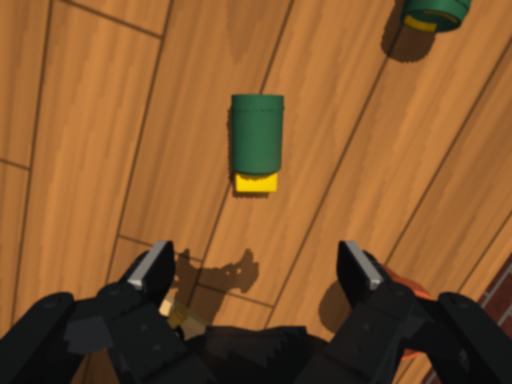

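Wrist view: the housing is upright in the picture at (256,140), with its bar at (256,184). Bar yaw is 21° and its length reads 50 mm, which is consistent. I'll align, descend and grip the bar ends lightly.

>>> send_rows([
  {"x": -18, "y": 1, "z": 0, "spin": -0.027, "gripper": 1},
  {"x": 0, "y": 0, "z": 35, "spin": 0, "gripper": 1},
  {"x": 0, "y": 0, "z": 35, "spin": 0, "gripper": 1},
  {"x": 0, "y": 0, "z": 35, "spin": 0, "gripper": 1},
  {"x": 0, "y": 0, "z": 35, "spin": 0, "gripper": 1},
  {"x": 0, "y": 0, "z": 35, "spin": 0, "gripper": 1},
  {"x": 0, "y": 0, "z": 20, "spin": 0, "gripper": 1},
  {"x": 0, "y": 0, "z": 19, "spin": 0, "gripper": 1},
  {"x": 0, "y": 0, "z": 0, "spin": 0, "gripper": 1},
  {"x": 0, "y": 0, "z": 0, "spin": 0, "gripper": 1},
])

```text
t: 4.73
position: [0.5691, 0.1247, 0.0355]
tcp_rot: [[-0.366, 0.931, -0.003], [0.931, 0.366, -0.001], [0.0, -0.003, -1.0]]
force: [-0.0, 0.5, 0.9]
grip_width: 1.0
gripper_force: 0.0
```

>>> send_rows([
  {"x": 0, "y": 0, "z": 0, "spin": 0, "gripper": -0.2},
  {"x": 0, "y": 0, "z": 0, "spin": 0, "gripper": -0.2},
  {"x": 0, "y": 0, "z": 0, "spin": 0, "gripper": -0.2},
  {"x": 0, "y": 0, "z": 0, "spin": 0, "gripper": -0.2},
  {"x": 0, "y": 0, "z": 0, "spin": 0, "gripper": -0.2},
  {"x": 0, "y": 0, "z": 0, "spin": 0, "gripper": -0.2},
  {"x": 0, "y": 0, "z": 0, "spin": 0, "gripper": -0.2},
  {"x": 0, "y": 0, "z": 0, "spin": 0, "gripper": -0.2},
], newtons=20)

```text
t: 5.4
position: [0.5715, 0.1251, 0.0381]
tcp_rot: [[-0.365, 0.931, 0.003], [0.931, 0.365, 0.0], [-0.001, 0.003, -1.0]]
force: [-0.8, -0.7, 6.4]
grip_width: 0.608
gripper_force: 23.1
```

Gripped: the opening is 52 mm, matching the bar's length. Now I'll lift along an arc so the housing pivots in the pads with its mouth edge on the bench.

>>> send_rows([
  {"x": 3, "y": 0, "z": -9, "spin": 0, "gripper": -0.2},
  {"x": 4, "y": 0, "z": -9, "spin": 0, "gripper": -0.2},
  {"x": 5, "y": 0, "z": -8.5, "spin": 0, "gripper": -0.2},
  {"x": 5, "y": 0, "z": -8.5, "spin": 0, "gripper": -0.2},
  {"x": 6, "y": 0, "z": -7.5, "spin": 0, "gripper": -0.2},
  {"x": 7, "y": 0, "z": -7.5, "spin": 0, "gripper": -0.2},
  {"x": 7, "y": 0, "z": -6, "spin": 0, "gripper": -0.2},
  {"x": 8, "y": 0, "z": -6, "spin": 0, "gripper": -0.2},
  {"x": 8, "y": 0, "z": -5, "spin": 0, "gripper": -0.2},
  {"x": 9, "y": 0, "z": -5, "spin": 0, "gripper": -0.2},
  {"x": 9, "y": 0, "z": -4, "spin": 0, "gripper": -0.2},
  {"x": 9, "y": 0, "z": -3, "spin": 0, "gripper": -0.2},
])

```text
t: 6.4
position: [0.5406, 0.2004, 0.1157]
tcp_rot: [[-0.365, 0.931, 0.0], [0.931, 0.365, 0.0], [0.0, 0.0, -1.0]]
force: [0.2, -0.0, -2.4]
grip_width: 0.607
gripper_force: 22.3
```

Run:
```python
from h import *
s=bot.get_state();print(s['position'],s['force'],s['ft_torque'])
a=bot.grab_frame('scene');b=bot.grab_frame('side')
o=[]
for p in (a,b):
    u,v=proj(p,s['position'])[0].astype(int);print(u,v)
    u=np.clip(u,50,461);v=np.clip(v,50,333);o.append(cv2.resize(p['img'][v-50:v+50,u-50:u+50],(400,400)))
cv2.imwrite('pics/c2.png',np.hstack(o)[:,:,::-1])
```

```text
[0.5406 0.2004 0.1157] [ 0.2083 -0.0038 -2.4138] [-0.0186 -0.0495  0.034 ]
286 141
194 167
```

View pics/c2.png

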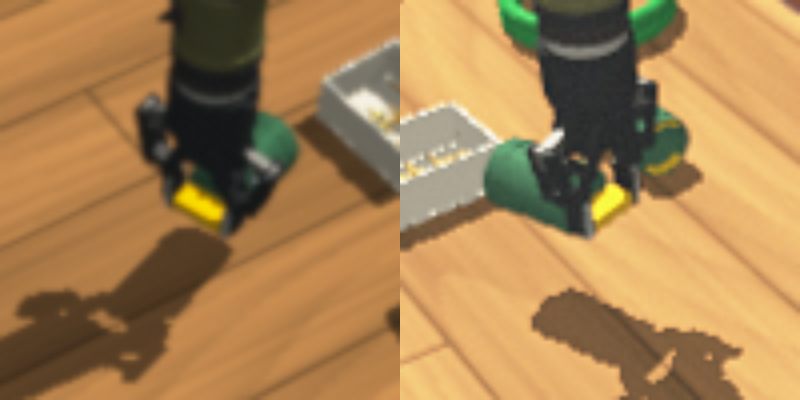

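The housing did not pivot. It is still horizontal, held by pad friction (bar in the pads, mouth toward +y at left and right crops). I'll ease the grip with a finger command just at contact width so it swings down.

>>> send_rows([
  {"x": 0, "y": 0, "z": 0, "spin": 0, "gripper": 0.18},
  {"x": 0, "y": 0, "z": 0, "spin": 0, "gripper": 0.18},
  {"x": 0, "y": 0, "z": 0, "spin": 0, "gripper": 0.19},
  {"x": 0, "y": 0, "z": 0, "spin": 0, "gripper": 0.19},
], newtons=20)

```text
t: 6.83
position: [0.5408, 0.1989, 0.115]
tcp_rot: [[-0.364, 0.931, -0.001], [0.931, 0.364, -0.0], [-0.0, -0.001, -1.0]]
force: [-0.1, -0.6, -1.8]
grip_width: 0.605
gripper_force: 22.3
```

>>> send_rows([
  {"x": 0, "y": 0, "z": 0, "spin": 0, "gripper": 0.2},
  {"x": 0, "y": 0, "z": 0, "spin": 0, "gripper": 0.2},
  {"x": 0, "y": 0, "z": 0, "spin": 0, "gripper": 0.205},
  {"x": 0, "y": 0, "z": 0, "spin": 0, "gripper": 0.205},
])

```text
t: 7.17
position: [0.5409, 0.1993, 0.1153]
tcp_rot: [[-0.364, 0.931, -0.0], [0.931, 0.364, -0.0], [-0.0, -0.0, -1.0]]
force: [0.1, 0.0, -1.5]
grip_width: 0.604
gripper_force: 21.6
```

>>> send_rows([
  {"x": 0, "y": 0, "z": 0, "spin": 0, "gripper": 0.21},
  {"x": 0, "y": 0, "z": 0, "spin": 0, "gripper": 0.21},
  {"x": 0, "y": 0, "z": 0, "spin": 0, "gripper": 0.21},
])

```text
t: 7.42
position: [0.5409, 0.1994, 0.1153]
tcp_rot: [[-0.364, 0.931, 0.0], [0.931, 0.364, 0.0], [0.0, 0.0, -1.0]]
force: [0.7, 0.4, -2.4]
grip_width: 0.604
gripper_force: 12.6
```

The force drops near the contact width, so I'll ease a little more.

>>> send_rows([
  {"x": 0, "y": 0, "z": 0, "spin": 0, "gripper": 0.213},
  {"x": 0, "y": 0, "z": 0, "spin": 0, "gripper": 0.213},
  {"x": 0, "y": 0, "z": 0, "spin": 0, "gripper": 0.213},
  {"x": 0, "y": 0, "z": 0, "spin": 0, "gripper": 0.213},
])

```text
t: 7.75
position: [0.5413, 0.1991, 0.1159]
tcp_rot: [[-0.364, 0.931, 0.001], [0.931, 0.364, -0.001], [-0.001, 0.001, -1.0]]
force: [-0.2, -1.1, 1.8]
grip_width: 0.606
gripper_force: 7.4
```

```bash
cat > tilt.py <<'E'
from h import *
s=bot.get_state();R=np.array(s['tcp_rot']);T=np.array(s['position']);print(s['t'],T,s['gripper_force'],s['force'],s['ft_torque'])
# housing silhouette template: estimate tilt from green/yellow centroids along tool x / vertical
P=[bot.grab_frame(n) for n in ('scene','side')];o=[]
for p in P:
    u,v=proj(p,T)[0].astype(int);best=None
    m=np.zeros((384,512),bool);m[max(v-32,0):v+38,max(u-38,0):u+38]=1
    g=colour(p,40,95,60,20,m);y=colour(p,22,34,150,80,m)
    n,l,st,ce=cv2.connectedComponentsWithStats(g.astype(np.uint8));k=1+np.argmax(st[1:,4])
    print('green',ce[k],st[k,4],'yellow',cen(y) if y.any() else None,'tcp',u,v)
    # expected green body centroid for tilt angles (58 mm from the pivot)
    for a in (0,30,60,90):
        X=T+.058*(R[:,0]*np.cos(np.radians(a))+R[:,2]*np.sin(np.radians(a)));print(a,proj(p,X)[0],end=' ')
    print()
E
python3 tilt.py
```

```text
7.75 [0.5413 0.1991 0.1159] 7.393946349620819 [-0.221  -1.143   1.8198] [-0.3997  0.1516  0.04  ]
green [290.6936 151.7514] 173 yellow (array([284.8235, 143.5   ]), 68) tcp 286 141
0 [295.3145 131.9793] 30 [293.4739 138.8357] 60 [289.7323 146.3907] 90 [285.0243 152.7986] 
green [188.9692 182.6   ] 325 yellow (array([201.0506, 165.1139]), 79) tcp 195 167
0 [181.7055 162.4676] 30 [184.4504 170.2275] 60 [189.9571 177.2604] 90 [196.8534 181.8546]
```

It swung to about 75°, apparently with the mouth edge touching the bench. I'll raise it so it hangs free.

>>> send_rows([
  {"x": 0, "y": 0, "z": -6, "spin": 0, "gripper": 0.213},
  {"x": 0, "y": 0, "z": -8, "spin": 0, "gripper": 0.213},
  {"x": 0, "y": 0, "z": -8, "spin": 0, "gripper": 0.213},
  {"x": 0, "y": 0, "z": -6, "spin": 0, "gripper": 0.213},
  {"x": 0, "y": 0, "z": 0, "spin": 0, "gripper": 0.213},
  {"x": 0, "y": 0, "z": 0, "spin": 0, "gripper": 0.213},
  {"x": 0, "y": 0, "z": 0, "spin": 0, "gripper": 0.213},
])

```text
t: 8.43
position: [0.5408, 0.1994, 0.1432]
tcp_rot: [[-0.364, 0.931, -0.0], [0.931, 0.364, 0.0], [0.0, -0.0, -1.0]]
force: [-0.3, 0.5, -2.8]
grip_width: 0.604
gripper_force: 6.9
```

```bash
python3 tilt.py
```

```text
8.4333 [0.5408 0.1994 0.1432] 6.8791718780994415 [-0.3234  0.5317 -2.8111] [-0.0318  0.0331  0.0161]
green [290.9556 146.9722] 180 yellow (array([285.2055, 138.1644]), 73) tcp 286 136
0 [295.9039 126.456 ] 30 [294.0293 133.4716] 60 [290.2327 141.1562] 90 [285.4615 147.6354] 
green [188.3483 176.4024] 333 yellow (array([200.3696, 160.1957]), 92) tcp 194 161
0 [180.5659 155.6492] 30 [183.3464 163.5898] 60 [188.9199 170.7435] 90 [195.8987 175.3717]
```

>>> send_rows([
  {"x": 0, "y": 0, "z": 0, "spin": 0, "gripper": 0.2145},
  {"x": 0, "y": 0, "z": 0, "spin": 0, "gripper": 0.2145},
  {"x": 0, "y": 0, "z": 0, "spin": 0, "gripper": 0.2145},
  {"x": 0, "y": 0, "z": 0, "spin": 0, "gripper": 0.2145},
])

```text
t: 8.87
position: [0.5408, 0.1993, 0.1431]
tcp_rot: [[-0.364, 0.931, -0.0], [0.931, 0.364, -0.0], [-0.0, -0.0, -1.0]]
force: [1.1, 0.2, -2.5]
grip_width: 0.609
gripper_force: 4.6
```

```bash
sed -i 's/^    print()/    print();u=np.clip(u,50,461);v=np.clip(v,50,333);o.append(cv2.resize(p["img"][v-50:v+50,u-50:u+50],(400,400)))/' tilt.py; echo 'cv2.imwrite("pics/c3.png",np.hstack(o)[:,:,::-1])'>>tilt.py; python3 tilt.py
```

```text
8.8667 [0.5408 0.1993 0.1431] 4.552782028913498 [ 1.1371  0.2419 -2.4775] [-0.0972 -0.0393 -0.0045]
green [286.3552 151.9537] 259 yellow (array([285.2857, 139.2198]), 91) tcp 286 136
0 [295.8893 126.4994] 30 [294.0125 133.514 ] 60 [290.2141 141.1972] 90 [285.442  147.6752] 
green [194.6317 180.1253] 391 yellow (array([199.4955, 161.6306]), 111) tcp 194 161
0 [180.5968 155.6864] 30 [183.3765 163.6275] 60 [188.9492 170.7813] 90 [195.9275 175.409 ]
```

View pics/c3.png

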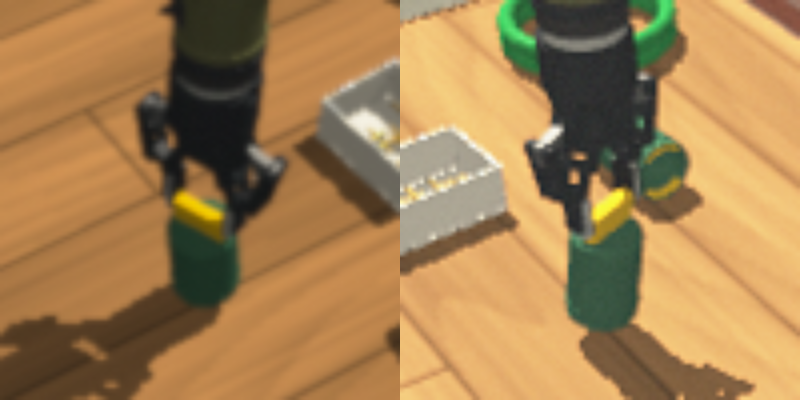

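It now hangs upright, mouth down (bar at (200,215) and body at (205,270) in the left crop). I'll set it on the bench to regrip centred, and measure the base meanwhile.

>>> send_rows([
  {"x": 0, "y": 0, "z": 8, "spin": 0, "gripper": 0.2145},
  {"x": 0, "y": 0, "z": 8, "spin": 0, "gripper": 0.2145},
  {"x": 0, "y": 0, "z": 6, "spin": 0, "gripper": 0.2145},
  {"x": 0, "y": 0, "z": 4, "spin": 0, "gripper": 0.2145},
  {"x": 0, "y": 0, "z": 0, "spin": 0, "gripper": 0.2145},
  {"x": 0, "y": 0, "z": 0, "spin": 0, "gripper": 0.2145},
])

```text
t: 9.47
position: [0.541, 0.1996, 0.1171]
tcp_rot: [[-0.364, 0.931, 0.0], [0.931, 0.364, 0.0], [0.0, 0.0, -1.0]]
force: [0.6, 1.0, -1.0]
grip_width: 0.607
gripper_force: 6.0
```

Run:
```python
from h import *
s=bot.get_state();print(s['force'],s['joints'])
for n,c,vis in (('scene',(190,203),0),('side',(254,264),0)):
    p=bot.grab_frame(n);m=np.zeros((384,512),bool);m[c[1]-30:c[1]+30,c[0]-30:c[0]+30]=1
    h=cv2.cvtColor(p['img'],cv2.COLOR_RGB2HSV)
    r=(colour(p,0,5,130,90,m)|colour(p,170,180,130,90,m)); k,l,st,ce=cv2.connectedComponentsWithStats(r.astype(np.uint8))
    print(n,'red',[(st[i,4],ce[i],plane(p,ce[i],.033)[:2]) for i in range(1,k) if st[i,4]>2])
    w=(h[...,1]<50)&(h[...,2]>150)&m;k,l,st,ce=cv2.connectedComponentsWithStats(w.astype(np.uint8))
    print('white',[(st[i,4],ce[i],plane(p,ce[i],.033)[:2]) for i in range(1,k) if st[i,4]>2])
    d=bot.cut_out('filter_base',p)[0]['mask'];ct=max(cv2.findContours(d.astype(np.uint8),0,1)[0],key=len)
    q=np.array([plane(p,c[0],.015)[:2] for c in ct])
    print('board',cv2.minAreaRect((q*1000).astype(np.float32)))
```

```text
[ 0.5693  0.9616 -0.9678] [ 20.2441  24.7547 -13.9335  51.2907   0.0161  88.8674]
scene red [(np.int32(16), array([189.375, 204.75 ]), array([ 0.5421, -0.1868]))]
white [(np.int32(3), array([175.6667, 194.3333]), array([ 0.4797, -0.2069]))]
board ((510.3135070800781, -176.7706298828125), (152.22177124023438, 158.5471954345703), 69.1868667602539)
side red [(np.int32(15), array([266.3333, 255.6667]), array([ 0.5427, -0.1865])), (np.int32(12), array([239.5, 261. ]), array([ 0.4703, -0.158 ]))]
white [(np.int32(6), array([269.3333, 244.3333]), array([ 0.5765, -0.1568])), (np.int32(9), array([272.    , 252.4444]), array([ 0.5632, -0.1864])), (np.int32(16), array([274.1875, 257.25  ]), array([ 0.5569, -0.2043])), (np.int32(34), array([252.4706, 261.6765]), array([ 0.498 , -0.1814])), (np.int32(3), array([279.3333, 262.3333]), array([ 0.5568, -0.2275])), (np.int32(4), array([271.75, 267.5 ]), array([ 0.5283, -0.2296])), (np.int32(12), array([252.5, 270. ]), array([ 0.4806, -0.2055])), (np.int32(11), array([281.6364, 272.4545]), array([ 0.5392, -0.2591])), (np.int32(23), array([275.3478, 274.5652]), array([ 0.521 , -0.2547]))]
board ((509.54901123046875, -166.5858154296875), (171.56407165527344, 154.12002563476562), 69.64395904541016)
```

The red marks give the base centre as (0.506, -0.172) at yaw about -21.7°. Their radius reads 39 mm and the white mark lies at about +71°, which is consistent. I'll finish setting the housing down.

>>> send_rows([
  {"x": 0, "y": 0, "z": 2, "spin": 0, "gripper": 0.2145},
  {"x": 0, "y": 0, "z": 1, "spin": 0, "gripper": 0.2145},
  {"x": 0, "y": 0, "z": 0, "spin": 0, "gripper": 0.2145},
  {"x": 0, "y": 0, "z": 0, "spin": 0, "gripper": 0.2145},
])

```text
t: 10.0
position: [0.5417, 0.2001, 0.1162]
tcp_rot: [[-0.365, 0.931, 0.003], [0.931, 0.365, 0.002], [0.001, 0.003, -1.0]]
force: [-2.5, 0.4, 10.1]
grip_width: 0.609
gripper_force: 10.2
```

Contact at 10 N. I'll open, raise and spin -90°.

>>> send_rows([
  {"x": 0, "y": 0, "z": -1, "spin": 0, "gripper": 0.3},
  {"x": 0, "y": 0, "z": 0, "spin": 0, "gripper": 0.5},
  {"x": 0, "y": 0, "z": 0, "spin": 0, "gripper": 1},
  {"x": 0, "y": 0, "z": 0, "spin": 0, "gripper": 1},
  {"x": 0, "y": 0, "z": -20, "spin": 0, "gripper": 1},
  {"x": 0, "y": 0, "z": -30, "spin": 0, "gripper": 1},
  {"x": 0, "y": 0, "z": -30, "spin": 0, "gripper": 1},
  {"x": 0, "y": 0, "z": -30, "spin": -0.12, "gripper": 1},
  {"x": 0, "y": 0, "z": -20, "spin": -0.12, "gripper": 1},
  {"x": 0, "y": 0, "z": 0, "spin": -0.12, "gripper": 1},
  {"x": 0, "y": 0, "z": 0, "spin": -0.12, "gripper": 1},
  {"x": 0, "y": 0, "z": 0, "spin": -0.12, "gripper": 1},
])

```text
t: 11.0
position: [0.5411, 0.1994, 0.2456]
tcp_rot: [[-0.83, 0.558, 0.001], [0.558, 0.83, 0.0], [-0.001, 0.0, -1.0]]
force: [0.6, 0.2, -0.4]
grip_width: 0.998
gripper_force: 0.0
```

>>> send_rows([
  {"x": 0, "y": 0, "z": 0, "spin": -0.12, "gripper": 1},
  {"x": 0, "y": 0, "z": 0, "spin": -0.12, "gripper": 1},
  {"x": 0, "y": 0, "z": 0, "spin": -0.12, "gripper": 1},
  {"x": 0, "y": 0, "z": 0, "spin": -0.12, "gripper": 1},
  {"x": 0, "y": 0, "z": 0, "spin": -0.12, "gripper": 1},
  {"x": 0, "y": 0, "z": 0, "spin": -0.12, "gripper": 1},
  {"x": 0, "y": 0, "z": 0, "spin": -0.12, "gripper": 1},
  {"x": 0, "y": 0, "z": 0, "spin": -0.12, "gripper": 1},
  {"x": 0, "y": 0, "z": 0, "spin": 0, "gripper": 1},
  {"x": 0, "y": 0, "z": 0, "spin": 0, "gripper": 1},
])

```text
t: 11.83
position: [0.5407, 0.1993, 0.2449]
tcp_rot: [[-0.936, -0.351, -0.001], [-0.351, 0.936, -0.0], [0.001, -0.0, -1.0]]
force: [-0.2, -0.2, -0.1]
grip_width: 1.0
gripper_force: 0.0
```

```bash
cat > bar.py <<'E'
from h import *
s=bot.get_state();print(s['t'],s['position'],np.degrees(np.arctan2(s['tcp_rot'][1][1],s['tcp_rot'][0][1])),s['force'])
p=bot.grab_frame('wrist');cv2.imwrite('pics/w3.png',p['img'][:,:,::-1])
y=colour(p,22,34,150,80);n,l,st,ce=cv2.connectedComponentsWithStats(y.astype(np.uint8));k=1+np.argmax(st[1:,4])
r=cv2.minAreaRect(np.argwhere(l==k)[:,::-1].astype(np.float32));b=cv2.boxPoints(r)
print(st[k],r);w=np.array([plane(p,c,.117)[:2] for c in b]);print(w,w.mean(0),np.linalg.norm(np.diff(w,axis=0),axis=1))
d=np.diff(w,axis=0);print(np.degrees(np.arctan2(d[:,1],d[:,0])))
E
python3 bar.py
```

```text
11.8333 [0.5407 0.1993 0.2449] 110.57294154841495 [-0.2047 -0.2088 -0.1315]
[264 158  17  56 766] ((271.9999694824219, 185.49998474121094), (54.99999237060547, 15.999998092651367), 90.0)
[[0.5105 0.197 ]
 [0.5053 0.2107]
 [0.5554 0.231 ]
 [0.5609 0.2164]] [0.533  0.2138] [0.0147 0.0541 0.0156]
[110.5681  22.0528 -69.4318]
```

View pics/w3.png

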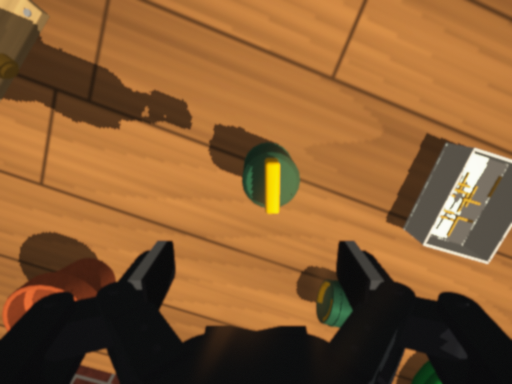

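The housing stands upright on the bench, with its bar at (272,186), i.e. (0.533, 0.214). That is 16 mm along tool y from the TCP. I'll align, descend and grip across the bar's width.

>>> send_rows([
  {"x": 2, "y": 16, "z": 0, "spin": -0.01, "gripper": 1},
  {"x": 0, "y": 0, "z": 30, "spin": 0, "gripper": 1},
  {"x": 0, "y": 0, "z": 30, "spin": 0, "gripper": 1},
  {"x": 0, "y": 0, "z": 30, "spin": 0, "gripper": 1},
  {"x": 0, "y": 0, "z": 25, "spin": 0, "gripper": 1},
  {"x": 0, "y": 0, "z": 13, "spin": 0, "gripper": 0},
  {"x": 0, "y": 0, "z": 3, "spin": 0, "gripper": -0.3},
  {"x": 0, "y": 0, "z": 0, "spin": 0, "gripper": -0.9},
  {"x": 0, "y": 0, "z": 0, "spin": 0, "gripper": -0.9},
  {"x": 0, "y": 0, "z": 0, "spin": 0, "gripper": -0.9},
  {"x": 0, "y": 0, "z": 0, "spin": 0, "gripper": -0.9},
  {"x": 0, "y": 0, "z": 0, "spin": 0, "gripper": -0.9},
], newtons=50)

```text
t: 12.88
position: [0.5348, 0.2141, 0.116]
tcp_rot: [[-0.932, -0.363, 0.003], [-0.363, 0.932, 0.001], [-0.004, -0.0, -1.0]]
force: [-0.1, 0.8, 3.7]
grip_width: 0.159
gripper_force: 49.9
```

>>> send_rows([
  {"x": 0, "y": 0, "z": 0, "spin": 0, "gripper": -0.9},
  {"x": 0, "y": 0, "z": 0, "spin": 0, "gripper": -0.9},
  {"x": 0, "y": 0, "z": 0, "spin": 0, "gripper": -0.9},
])

```text
t: 13.13
position: [0.5347, 0.2141, 0.116]
tcp_rot: [[-0.932, -0.363, 0.003], [-0.363, 0.932, 0.001], [-0.004, -0.0, -1.0]]
force: [0.7, 0.4, 7.5]
grip_width: 0.149
gripper_force: 50.1
```

Gripped: 13–14 mm wide at TCP z 0.116, so the seated TCP height will be about 0.149. I'll lift, then carry it to a vantage point near the base.

>>> send_rows([
  {"x": 0, "y": 0, "z": -10, "spin": 0, "gripper": -0.9},
  {"x": 0, "y": 0, "z": -25, "spin": 0, "gripper": -0.9},
  {"x": 0, "y": 0, "z": -35, "spin": 0, "gripper": -0.9},
  {"x": 0, "y": 0, "z": -35, "spin": 0, "gripper": -0.9},
  {"x": 0, "y": 0, "z": -35, "spin": 0, "gripper": -0.9},
  {"x": 0, "y": 0, "z": -35, "spin": 0, "gripper": -0.9},
  {"x": 0, "y": 0, "z": -10, "spin": 0, "gripper": -0.9},
  {"x": 3, "y": -15, "z": 0, "spin": 0, "gripper": -0.9},
  {"x": 5, "y": -26, "z": 0, "spin": 0, "gripper": -0.9},
  {"x": 5, "y": -30, "z": 0, "spin": 0, "gripper": -0.9},
  {"x": 5, "y": -30, "z": 0, "spin": 0, "gripper": -0.9},
  {"x": 5, "y": -30, "z": 0, "spin": 0, "gripper": -0.9},
])

```text
t: 14.13
position: [0.5588, 0.0822, 0.2983]
tcp_rot: [[-0.931, -0.364, -0.002], [-0.364, 0.931, -0.0], [0.002, 0.001, -1.0]]
force: [-0.9, 0.0, -2.4]
grip_width: 0.153
gripper_force: 49.1
```

>>> send_rows([
  {"x": 5, "y": -30, "z": 0, "spin": 0, "gripper": -0.9},
  {"x": 5, "y": -30, "z": 0, "spin": 0, "gripper": -0.9},
  {"x": 5, "y": -30, "z": 0, "spin": 0, "gripper": -0.9},
  {"x": 5, "y": -30, "z": 0, "spin": 0, "gripper": -0.9},
  {"x": 5, "y": -25, "z": 0, "spin": 0, "gripper": -0.9},
  {"x": 3, "y": -15, "z": 0, "spin": 0, "gripper": -0.9},
  {"x": 0, "y": 0, "z": 0, "spin": -0.118, "gripper": -0.9},
  {"x": 0, "y": 0, "z": 0, "spin": -0.118, "gripper": -0.9},
  {"x": 0, "y": 0, "z": 0, "spin": -0.118, "gripper": -0.9},
  {"x": 0, "y": 0, "z": 0, "spin": -0.118, "gripper": -0.9},
  {"x": 0, "y": 0, "z": 0, "spin": 0, "gripper": -0.9},
  {"x": 0, "y": 0, "z": 0, "spin": 0, "gripper": -0.9},
])

```text
t: 15.13
position: [0.5912, -0.0754, 0.2987]
tcp_rot: [[-0.666, -0.746, -0.001], [-0.746, 0.666, 0.001], [0.001, 0.001, -1.0]]
force: [0.5, -0.3, -1.7]
grip_width: 0.151
gripper_force: 49.2
```

Run:
```python
from h import *
s=bot.get_state();print(s['t'],s['position'],s['tcp_rot'],s['joints'],s['force'],s['ft_torque'],s['grip_width'])
p=bot.grab_frame('wrist');im=p['img'].copy()
r=colour(p,0,5,130,70)|colour(p,170,180,130,70);n,l,st,ce=cv2.connectedComponentsWithStats(r.astype(np.uint8))
print('red',[(st[i,4],ce[i],plane(p,ce[i],.033)[:2]) for i in range(1,n) if st[i,4]>8])
h=cv2.cvtColor(p['img'],cv2.COLOR_RGB2HSV);w=((h[...,1]<60)&(h[...,2]>140));n,l,st,ce=cv2.connectedComponentsWithStats(w.astype(np.uint8))
print('white',[(st[i,4],ce[i],plane(p,ce[i],.033)[:2]) for i in range(1,n) if st[i,4]>12])
o=colour(p,6,18,190,60)
for t in ('cartridge','seat','filter_base'):
    for d in bot.cut_out(t,p): print(t,d['confidence'],d['uv'],plane(p,d['uv'],.033)[:2])
for X in ([.506,-.172,.033],[.506,-.172,.114]): cv2.circle(im,tuple(int(v) for v in proj(p,X)[0]),3,(0,255,255),-1)
cv2.imwrite('pics/w4.png',im[:,:,::-1])
```

```text
15.1333 [ 0.5912 -0.0754  0.2987] [[-0.6662 -0.7458 -0.0015]
 [-0.7458  0.6662  0.0006]
 [ 0.0006  0.0015 -1.    ]] [ -7.2806  21.3922   8.751   77.4468   0.0215 -55.5071] [ 0.4643 -0.2772 -1.728 ] [ 0.0287 -0.0106 -0.0258] 0.1505942101579952
red [(np.int32(105), array([281.6952,  50.4857]), array([ 0.4706, -0.1595])), (np.int32(103), array([225.5534,  73.8544]), array([ 0.543 , -0.1872]))]
white [(np.int32(21), array([285.1429,   1.6667]), array([ 0.4327, -0.1978])), (np.int32(68), array([253. ,  25.5]), array([ 0.4791, -0.2048])), (np.int32(184), array([253.9457,  78.8315]), array([ 0.5194, -0.158 ])), (np.int32(19), array([311.1579,  86.1579]), array([ 0.4691, -0.101 ])), (np.int32(87), array([254.,  95.]), array([ 0.5327, -0.1431])), (np.int32(17), array([506.7059, 337.7059]), array([0.4703, 0.4534])), (np.int32(44), array([491.1818, 348.5   ]), array([0.5023, 0.457 ]))]
cartridge 0.75 [250.8, 52.7] [ 0.5017 -0.1838]
seat 0.95 [253.0, 66.6] [ 0.5105 -0.1698]
filter_base 0.84 [252.5, 62.7] [ 0.5079 -0.1737]
```

View pics/w4.png

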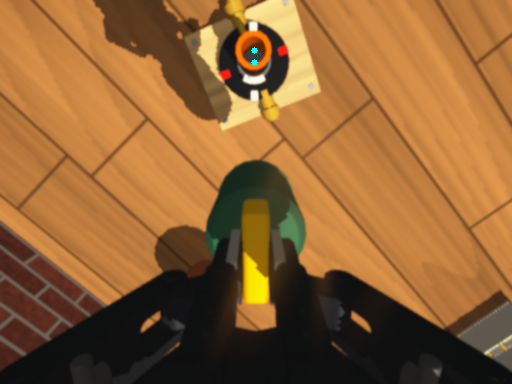

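Wrist view: the cartridge ring is at (253,50), red marks are at (225,74) and (282,50), white marks at (253,26) and (254,95), and the bar is aligned with the white marks at column 256. The base centre is (0.5064, -0.1735) at yaw -21°. I'll do a quick check of the bar's centring on the TCP.

Run:
```python
from h import *
s=bot.get_state();T=np.array(s['position']);R=np.array(s['tcp_rot'])
p=bot.grab_frame('wrist')
y=colour(p,20,34,130,60);y[:185]=0;n,l,st,ce=cv2.connectedComponentsWithStats(y.astype(np.uint8));k=1+np.argmax(st[1:,4]);print(st[k])
x0,y0,w,h=st[k][:4]
for r in (y0,y0+h): print(r,(plane(p,(x0+w/2,r),T[2]+.001)-T)@R)
g=colour(p,40,95,60,20);g[:150]=0;print(cen(g),[int(np.nonzero(g[r])[0].min()) for r in (200,220,235)],[int(np.nonzero(g[r])[0].max()) for r in (200,220,235)], np.nonzero(g.any(1))[0].min())
for z in (.091,.0): # expected outline at top disc and mouth
    a=np.linspace(0,2*np.pi,180);c=T+R[:,2]*(.116-z)+.031*(np.cos(a)[:,None]*R[:,0]+np.sin(a)[:,None]*R[:,1]);q=proj(p,c);print(z,q.min(0),q.max(0))
d=R.T@np.array([.5064-T[0],-.1735-T[1],0]);print('move mm',d*1000)
```

```text
[ 241  198   30  106 2803]
198 [ 0.0327  0.0003 -0.001 ]
304 [-0.0266  0.0003 -0.001 ]
(array([246.909 , 207.7324]), 3341) [217, 209, 206] [243, 302, 304] 162
0.091 [203.146  186.3889] [307.7423 281.6329]
0.0 [221.2565 158.0428] [289.5615 223.4161]
move mm [129.6687  -1.4842   0.0219]
```

>>> send_rows([
  {"x": 20, "y": -1.5, "z": 0, "spin": 0, "gripper": -0.9},
  {"x": 30, "y": 0, "z": 0, "spin": 0, "gripper": -0.9},
  {"x": 30, "y": 0, "z": 0, "spin": 0, "gripper": -0.9},
  {"x": 30, "y": 0, "z": 0, "spin": 0, "gripper": -0.9},
  {"x": 20.5, "y": 0, "z": 0, "spin": 0, "gripper": -0.9},
  {"x": 0, "y": 0, "z": 0, "spin": 0, "gripper": -0.9},
  {"x": 0, "y": 0, "z": 0, "spin": 0, "gripper": -0.9},
  {"x": 0, "y": 0, "z": 20, "spin": 0, "gripper": -0.9},
  {"x": 0, "y": 0, "z": 20, "spin": 0, "gripper": -0.9},
  {"x": 0, "y": 0, "z": 10, "spin": 0, "gripper": -0.9},
  {"x": 0, "y": 0, "z": 0, "spin": 0, "gripper": -0.9},
  {"x": 0, "y": 0, "z": 0, "spin": 0, "gripper": -0.9},
])

```text
t: 16.38
position: [0.5062, -0.1738, 0.249]
tcp_rot: [[-0.664, -0.748, -0.001], [-0.748, 0.664, 0.001], [0.0, 0.001, -1.0]]
force: [0.4, -0.1, -1.7]
grip_width: 0.15
gripper_force: 49.2
```

Run:
```python
from h import *
s=bot.get_state();T=np.array(s['position']);R=np.array(s['tcp_rot']);print(s['t'],T,R[:,0],s['force'])
C=np.array([.5064,-.1735,.081]);o=[]
a=np.linspace(0,2*np.pi,90)
for n in ('scene','side'):
    p=bot.grab_frame(n);im=cv2.resize(p['img'],None,fx=4,fy=4)
    def circ(c,r,col):
        q=proj(p,np.c_[c[0]+r*np.cos(a),c[1]+r*np.sin(a),np.full(90,c[2])]);cv2.polylines(im,[(4*q+1.5).astype(np.int32)],True,col,1)
    circ([T[0],T[1],T[2]-.116],.031,(255,0,255));circ([T[0],T[1],T[2]-.025],.031,(255,0,255));circ([C[0],C[1],.033],.046,(0,255,255));circ([C[0],C[1],.114],.018,(0,255,255))
    u,v=(4*proj(p,C)[0]).astype(int);o.append(im[v-230:v+170,u-200:u+200])
cv2.imwrite('pics/c5.png',np.hstack(o)[:,:,::-1])
```

```text
16.3833 [ 0.5062 -0.1738  0.249 ] [-0.6637 -0.748   0.0003] [ 0.4286 -0.1478 -1.7472]
```

View pics/c5.png

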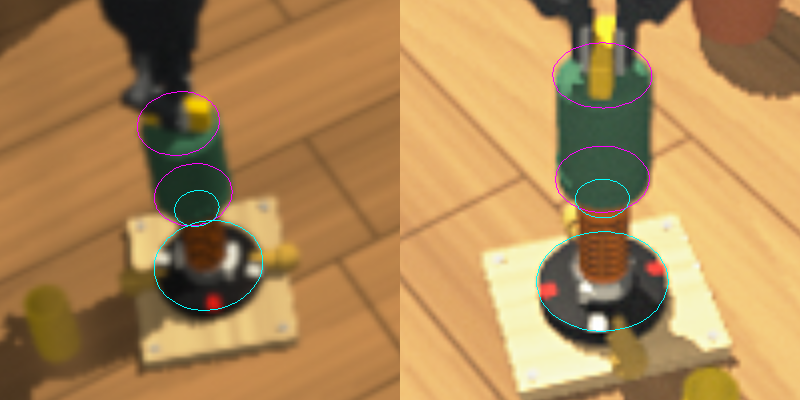

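Overlays fit: the housing outline is centred above the cartridge at (200,205) and (603,198). The descent starts.

>>> send_rows([
  {"x": 0, "y": 0, "z": 12, "spin": 0, "gripper": -0.9},
  {"x": 0, "y": 0, "z": 15, "spin": 0, "gripper": -0.9},
  {"x": 0, "y": 0, "z": 15, "spin": 0, "gripper": -0.9},
  {"x": 0, "y": 0, "z": 15, "spin": 0, "gripper": -0.9},
  {"x": 0, "y": 0, "z": 13, "spin": 0, "gripper": -0.9},
  {"x": 0, "y": 0, "z": 8, "spin": 0, "gripper": -0.9},
  {"x": 0, "y": 0, "z": 0, "spin": 0, "gripper": -0.9},
])

```text
t: 17.07
position: [0.5057, -0.1742, 0.1705]
tcp_rot: [[-0.664, -0.748, -0.002], [-0.748, 0.664, 0.001], [0.001, 0.002, -1.0]]
force: [-1.2, -0.9, -2.0]
grip_width: 0.152
gripper_force: 49.1
```

>>> send_rows([
  {"x": 0, "y": 0, "z": 3, "spin": 0, "gripper": -0.9},
  {"x": 0, "y": 0, "z": 3, "spin": 0, "gripper": -0.9},
  {"x": 0, "y": 0, "z": 2, "spin": 0, "gripper": -0.9},
  {"x": 0, "y": 0, "z": 0, "spin": 0, "gripper": -0.9},
])

```text
t: 17.4
position: [0.5063, -0.1745, 0.1635]
tcp_rot: [[-0.664, -0.747, 0.0], [-0.747, 0.664, -0.0], [-0.0, -0.0, -1.0]]
force: [0.0, 0.1, -1.9]
grip_width: 0.147
gripper_force: 49.2
```

>>> send_rows([
  {"x": 0, "y": 0, "z": 3, "spin": 0, "gripper": -0.9},
  {"x": 0, "y": 0, "z": 3, "spin": 0, "gripper": -0.9},
  {"x": 0, "y": 0, "z": 0, "spin": 0, "gripper": -0.9},
  {"x": 0, "y": 0, "z": 0, "spin": 0, "gripper": -0.9},
])

```text
t: 17.73
position: [0.5059, -0.1744, 0.1571]
tcp_rot: [[-0.664, -0.747, -0.001], [-0.747, 0.664, 0.0], [0.0, 0.001, -1.0]]
force: [0.6, -0.6, -2.6]
grip_width: 0.15
gripper_force: 49.2
```

No contact yet, with the mouth at about 0.041, already past the hub top and alongside the lugs. I'll continue slowly.

>>> send_rows([
  {"x": 0, "y": 0, "z": 3, "spin": 0, "gripper": -0.9},
  {"x": 0, "y": 0, "z": 3, "spin": 0, "gripper": -0.9},
  {"x": 0, "y": 0, "z": 0, "spin": 0, "gripper": -0.9},
  {"x": 0, "y": 0, "z": 0, "spin": 0, "gripper": -0.9},
])

```text
t: 18.07
position: [0.5058, -0.1744, 0.151]
tcp_rot: [[-0.664, -0.747, -0.001], [-0.747, 0.664, 0.0], [0.0, 0.001, -1.0]]
force: [0.3, 0.0, -1.6]
grip_width: 0.15
gripper_force: 49.2
```

>>> send_rows([
  {"x": 0, "y": 0, "z": 2, "spin": 0, "gripper": -0.9},
  {"x": 0, "y": 0, "z": 0, "spin": 0, "gripper": -0.9},
  {"x": 0, "y": 0, "z": 0, "spin": 0, "gripper": -0.9},
])

```text
t: 18.32
position: [0.5061, -0.1745, 0.1493]
tcp_rot: [[-0.664, -0.747, -0.0], [-0.747, 0.664, 0.0], [0.0, 0.0, -1.0]]
force: [0.2, 0.4, -2.2]
grip_width: 0.15
gripper_force: 49.2
```

>>> send_rows([
  {"x": 0, "y": 0, "z": 1, "spin": 0, "gripper": -0.9},
  {"x": 0, "y": 0, "z": 1, "spin": 0, "gripper": -0.9},
  {"x": 0, "y": 0, "z": 0, "spin": 0, "gripper": -0.9},
  {"x": 0, "y": 0, "z": 0, "spin": 0, "gripper": -0.9},
])

```text
t: 18.65
position: [0.5062, -0.1747, 0.149]
tcp_rot: [[-0.664, -0.747, 0.001], [-0.747, 0.664, -0.001], [-0.0, -0.001, -1.0]]
force: [-2.7, 0.0, 8.8]
grip_width: 0.149
gripper_force: 50.7
```

Seated at the predicted height of 0.149 with 9 N. Now the clockwise twist (+spin), 69°.

>>> send_rows([
  {"x": 0, "y": 0, "z": -1, "spin": 0.05, "gripper": -0.9},
  {"x": 0, "y": 0, "z": 0, "spin": 0.09, "gripper": -0.9},
  {"x": 0, "y": 0, "z": 0, "spin": 0.09, "gripper": -0.9},
  {"x": 0, "y": 0, "z": 0, "spin": 0.09, "gripper": -0.9},
  {"x": 0, "y": 0, "z": 0, "spin": 0.09, "gripper": -0.9},
  {"x": 0, "y": 0, "z": 0, "spin": 0.09, "gripper": -0.9},
  {"x": 0, "y": 0, "z": 0, "spin": 0, "gripper": -0.9},
])

```text
t: 19.23
position: [0.5068, -0.1745, 0.149]
tcp_rot: [[-0.942, -0.336, 0.002], [-0.336, 0.942, -0.0], [-0.002, -0.001, -1.0]]
force: [-0.5, -0.1, 1.2]
grip_width: 0.155
gripper_force: 49.7
```

>>> send_rows([
  {"x": 0, "y": 0, "z": 0, "spin": 0.09, "gripper": -0.9},
  {"x": 0, "y": 0, "z": 0, "spin": 0.09, "gripper": -0.9},
  {"x": 0, "y": 0, "z": 0, "spin": 0.09, "gripper": -0.9},
  {"x": 0, "y": 0, "z": 0, "spin": 0.09, "gripper": -0.9},
  {"x": 0, "y": 0, "z": 0, "spin": 0.09, "gripper": -0.9},
  {"x": 0, "y": 0, "z": 0, "spin": 0.09, "gripper": -0.9},
  {"x": 0, "y": 0, "z": 0, "spin": 0.09, "gripper": -0.9},
  {"x": 0, "y": 0, "z": 0, "spin": 0.05, "gripper": -0.9},
  {"x": 0, "y": 0, "z": 0, "spin": 0, "gripper": -0.9},
  {"x": 0, "y": 0, "z": 0, "spin": 0, "gripper": -0.9},
])

```text
t: 20.07
position: [0.5066, -0.1742, 0.149]
tcp_rot: [[-0.945, 0.327, 0.001], [0.327, 0.945, 0.001], [-0.001, 0.001, -1.0]]
force: [-0.5, 2.5, 5.1]
grip_width: 0.149
gripper_force: 50.2
```

Run:
```python
from h import *
s=bot.get_state();R=s['tcp_rot'];print(s['force'],s['ft_torque'],np.degrees(np.arctan2(-R[1][0],-R[0][0])),s['joints'])
```

```text
[-0.4768  2.5102  5.1116] [0.484  0.1044 0.0893] -19.05751899985298 [-19.0075  19.5058 -17.114   53.3168   0.0526   0.05  ]
```

Bar at -19.1° against the target of -21°. I'll push a little further to the stop.

>>> send_rows([
  {"x": 0, "y": 0, "z": 0, "spin": 0.03, "gripper": -0.9},
  {"x": 0, "y": 0, "z": 0, "spin": 0.03, "gripper": -0.9},
  {"x": 0, "y": 0, "z": 0, "spin": 0.02, "gripper": -0.9},
  {"x": 0, "y": 0, "z": 0, "spin": 0, "gripper": -0.9},
  {"x": 0, "y": 0, "z": 0, "spin": 0, "gripper": -0.9},
])

```text
t: 20.48
position: [0.5067, -0.1742, 0.149]
tcp_rot: [[-0.917, 0.398, 0.001], [0.398, 0.917, 0.0], [-0.001, 0.001, -1.0]]
force: [-0.9, 2.3, 5.3]
grip_width: 0.149
gripper_force: 59.2
```

Run:
```python
from h import *
s=bot.get_state();R=s['tcp_rot'];print(s['force'],s['ft_torque'],np.degrees(np.arctan2(-R[1][0],-R[0][0])))
```

```text
[-0.8913  2.3239  5.3072] [0.4305 0.1516 1.3156] -23.481702824691904
```

Torque rose to 1.3 N m at -23°, so it is against the stop. I'll relax slightly, open and lift away.

>>> send_rows([
  {"x": 0, "y": 0, "z": 0, "spin": -0.025, "gripper": -0.9},
  {"x": 0, "y": 0, "z": 0, "spin": 0, "gripper": -0.4},
  {"x": 0, "y": 0, "z": 0, "spin": 0, "gripper": 0},
  {"x": 0, "y": 0, "z": 0, "spin": 0, "gripper": 0.5},
  {"x": 0, "y": 0, "z": 0, "spin": 0, "gripper": 0.5},
  {"x": 0, "y": 0, "z": -10, "spin": 0, "gripper": 0.5},
  {"x": 0, "y": 0, "z": -30, "spin": 0, "gripper": 0.5},
  {"x": 0, "y": 0, "z": -35, "spin": 0, "gripper": 0.5},
  {"x": 0, "y": 0, "z": -35, "spin": 0, "gripper": 0.5},
  {"x": 0, "y": 0, "z": -20, "spin": 0, "gripper": 0.5},
  {"x": 0, "y": 0, "z": 0, "spin": 0, "gripper": 0.5},
  {"x": 0, "y": 0, "z": 0, "spin": 0, "gripper": 0.5},
])

```text
t: 21.48
position: [0.507, -0.175, 0.2803]
tcp_rot: [[-0.925, 0.381, 0.004], [0.381, 0.925, -0.001], [-0.004, 0.0, -1.0]]
force: [0.6, 0.6, -0.0]
grip_width: 0.754
gripper_force: 0.0
```

```bash
sed -i 's/\.117)/.150)/' bar.py; sed -i 's/w3.png/w5.png/' bar.py; python3 bar.py
```

```text
21.4833 [ 0.507  -0.175   0.2803] 67.59938160175453 [ 0.6241  0.5853 -0.006 ]
[139 174  41  36 977] ((159.92308044433594, 191.38461303710938), (27.735010147094727, 42.711917877197266), 56.30992889404297)
[[ 0.4667 -0.2829]
 [ 0.4591 -0.2405]
 [ 0.4848 -0.2374]
 [ 0.4934 -0.2808]] [ 0.476  -0.2604] [0.0431 0.026  0.0443]
[100.2091   6.9539 -78.8784]
```

View pics/w5.png

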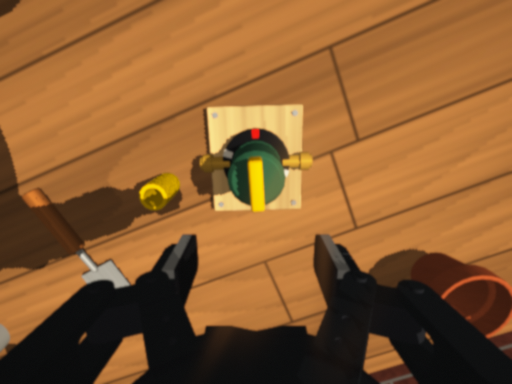

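The housing sits on the base with its bar at (257,185) pointing at the red mark (256,133). The gripper is clear and the decoy at (158,192) is untouched, so I'm handing in.

```bash
python3 -c "
from workcell import bot
print(bot.finish_job())"
```

```text
the job is handed in; nothing more can be done
None
```

I lowered the green housing over the cartridge, seated it on the base and twisted it clockwise to the stop with its bar at the red marks. I then handed the job in at about 21.5 s; no verdict was returned.

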